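# Stop the weighing slab rocking

## Task

The stone slab under the balance rocks: press down on its corners in turn with a fingertip to find the one that gives, then push that corner's taper shim straight in under the slab until it is snug, and press on that corner again to check that it now stands firm. Do not shift the other three shims, jack the slab out of level, or lift or disturb anything else.

Things in the scene. Friction and masses are not known exactly. Their poses are not given: they have to be found in the camera images.
- slab: Granite slab 200 (x) by 260 (y) by 30 mm, 3.8 to 5 kg, on four hidden rubber feet. Origin: centre of its underside, 12 mm above the bench (top 42 mm). x points away from the robot, y to its left, within 0.25 rad. One foot, not known which, has perished: pressed slowly with 3 to 6 N that corner sinks about 3 mm onto its shim (the opposite one rises) and springs back; others do not give.
- corner_nl (a point): Point on top of the slab at its near left corner, 20 mm in from both edges: where to press.
- corner_nr (a point): Point on top of the slab at its near right corner, 20 mm in from both edges: where to press.
- corner_fl (a point): Point on top of the slab at its far left corner, 20 mm in from both edges: where to press.
- corner_fr (a point): Point on top of the slab at its far right corner, 20 mm in from both edges: where to press.
- shim_nl: Loose steel wedge under the slab's left edge, near left corner, 55 x 24 mm, 90 g. Origin: centre of its underside, flat on the bench. x runs butt to tip, square to the edge: tip (5 mm thick) 27.5 mm ahead, upright butt (15 mm tall) 27.5 mm behind. By the bad foot it slides in 16 to 20 mm easily, then is snug, origin 122 mm from the slab's centre line; by a sound foot 6 to 10 mm, then hits the foot.
- shim_nr: Loose steel wedge under the slab's right edge, near right corner, 55 x 24 mm, 90 g. Origin: centre of its underside, flat on the bench. x runs butt to tip, square to the edge: tip (5 mm thick) 27.5 mm ahead, upright butt (15 mm tall) 27.5 mm behind. By the bad foot it slides in 16 to 20 mm easily, then is snug, origin 122 mm from the slab's centre line; by a sound foot 6 to 10 mm, then hits the foot.
- shim_fl: Loose steel wedge under the slab's left edge, far left corner, 55 x 24 mm, 90 g. Origin: centre of its underside, flat on the bench. x runs butt to tip, square to the edge: tip (5 mm thick) 27.5 mm ahead, upright butt (15 mm tall) 27.5 mm behind. By the bad foot it slides in 16 to 20 mm easily, then is snug, origin 122 mm from the slab's centre line; by a sound foot 6 to 10 mm, then hits the foot.
- shim_fr: Loose steel wedge under the slab's right edge, far right corner, 55 x 24 mm, 90 g. Origin: centre of its underside, flat on the bench. x runs butt to tip, square to the edge: tip (5 mm thick) 27.5 mm ahead, upright butt (15 mm tall) 27.5 mm behind. By the bad foot it slides in 16 to 20 mm easily, then is snug, origin 122 mm from the slab's centre line; by a sound foot 6 to 10 mm, then hits the foot.
- balance: White laboratory balance, 100 by 120 mm, 44 mm high to its steel pan, standing loose in the middle of the slab. Origin: centre of its underside.
- level: Aluminium bar spirit level, 90 mm long along its y, 14 mm wide, 19 mm high, lying on the slab behind the balance. Origin: centre of its underside.
- weight: Steel calibration weight, 22 mm diameter, 34 mm high, on the slab in front of the balance. Origin: centre of its underside.
- dish: Covered glass dish, 64 mm diameter, 14 mm high, on the bench between the two left shims. Origin: centre of its underside.
- tipbox: Small white carton, 45 by 55 mm, 22 mm high, on the bench between the two right shims. Origin: centre of its underside.
- flask: Stoppered glass conical flask, 96 mm diameter, 160 mm high, on the bench to the left. Origin: centre of its underside.
- bottle: White plastic bottle, 60 mm diameter, 140 mm high, on the bench to the right. Origin: centre of its underside.
- mouse: Black computer mouse, 100 by 58 mm, 28 mm high, on a mat at the near left. Origin: centre of its underside.

How it is judged:
By the outcome, as a careful person would: the job done as asked, in the order asked, and still so for the second after the job is handed in, with the robot touching nothing.
It also fails if it takes over 64 s, if anything falls off the work surface, if the arm or the gripper's body presses on something with over 40 N, if the wrist force passes 120 N, or if a joint passes its speed limit or range.

## Robot

A 6-joint arm with a two-finger parallel gripper is mounted at the origin on the work surface. World frame = base frame: x ahead of the robot, y to its left, z up, the work surface at z = 0. Lengths are in mm, angles in rad, forces in N, time in s.
With the tool pointing down it reaches from about 275 to 725 mm from the base axis. Payload 5.6 kg.
Tool frame: the origin (TCP) lies at the very end of the fingers, on their centre line; the grasp point (between the pads) lies 19 mm behind it (ctrl.hold_point_z is the distance from the TCP to the grasp point, in mm); z points along the fingers, y is the line along which they close (so a half turn about z gives the same grasp; the last joint's range is limited). The gripper opens to 85 mm and grips with 20 to 120 N. Pads are 22 mm wide; open, the fingers measure 114 mm over their backs; the gripper's body (76 mm by 85 mm) begins 54 mm behind the grasp point. The pads swing forward as they close: fully open they stand 13 mm farther back than shut.
Start: joints at [-0.816, 0.255, 0.108, 0, -1.424, -0.285], TCP at [249.007, -490.396, 231.283] pointing down, gripper open.
Joint ranges: [-2.95, 2.95], [-1.21, 1.97], [-1.09, 1.5], [-2.87, 1.71], [-2.94, -0.07], [-3.05, 3.05]. Speed limits (rad/s): [2.57, 2.57, 3.14, 3.14, 3.14, 3.14].

## Interface

Orientations are given as a 3x3 rotation matrix whose columns are the frame's x, y, z axes.
In Python, from plant import ctrl, cams gives the robot as it stands.
- The arm moves only by the shell command python3 -m creep 'ROWS' [OPENING] [FORCE]. ROWS is a JSON object of lists of equal length, an entry for each row: "translation": the shift along the tool's x, y, z in m, a list of three; "rot": the turn, a rotation vector about the tool's x, y, z in degrees, a list of three. A call has 1 to 5 rows; each row shifts and turns the commanded pose from where the row before left it, along the tool's axes as they then stand; what a row does not reach is not made up. A row lasts 1/10 s, in which the tool goes at most 50 mm and 8.59 degrees, less where a joint would pass 70% of its speed; a pose out of reach is approached as far as the arm can. A call is refused whole if a number of a shift passes 0.05 or a number of a turn 8.59, either way. A call with a gripper value outside its range is refused whole. OPENING is the opening in per cent of the stroke, from 0 (shut) to 100 (fully open), set as the call begins (- or left out, the last holds). The fingers move at their own pace and stop on an object; FORCE is the grip in N (left out, the last holds). Time passes only in rows, so rows that do not move let the fingers close. It gives the time, the measured TCP pose, the force, the opening and the grip force at its end, in the units of the state.
- ctrl.get_obs(): the state, without advancing time (a new reading comes with each control period).
- cams.capture(name): name is "side" or "top"; returns a dict with "frame" (480x640x3 uint8, red, green, blue), "fx", "fy", "cx", "cy" (pixels), "xyz" and "rotation" of the camera in the world. Camera axes: x right, y down, z forward; pixel columns grow to the right and rows downward; lengths in mm; the calibration is good to about 2 mm. A picture is of the moment at which its call begins. There is no depth.
- ctrl.hand_in(): hands the job in; it is judged then, once.
The state is a dict: "time": time; "qpos": joint angles; "joint_velocities": joint speeds; "effort": joint torques, N m; "tcp_pos": TCP position; "orientation": TCP orientation; "ft_force": force on the tool from outside, world axes, zero at the start; "moment": the same for the moment, N m; "finger_gap": opening from 0.0 (shut) to 1.0 (fully open); "grasp_force": force on a finger pad.
Only numpy, scipy, OpenCV 4.12 (cv2) and the standard library are available. Lean on these libraries where they do the work, as an engineer would, in place of code of your own. Each camera call takes 0.05 s, during which the arm holds its last target. There are 200 camera calls.

## Working session

There is one attempt and no reset: what is moved stays moved. The work goes in short steps, Python scripts to look and compute and a shell command to move; the robot and the scene stay as the last step left them, time stands still between calls to the robot, and variables do not carry over. Pictures are saved under pics/ and viewed, at most 10 in all, crops included, and the job is handed in when it is done.

```bash
mkdir -p pics; ls
python3 - <<'E'
from plant import ctrl,cams
import cv2
for n in("top","side"):
    c=cams.capture(n); cv2.imwrite(f"pics/{n}0.png",c["frame"][:,:,::-1]); print(n,c["fx"],c["cx"],c["cy"],c["xyz"],c["rotation"])
o=ctrl.get_obs();print(o["orientation"],o["ft_force"],o["finger_gap"],o["time"])
E
```

```text
pics
top 567.6783348009151 312.30590180367176 225.88524857328878 [ 300.48148647  -11.79000374 1389.42044596] [[-0.00431782 -0.99013682  0.14003724]
 [-0.99970091  0.00764501  0.02323012]
 [-0.02407159 -0.13989506 -0.9898737 ]]
side 442.10724167993 318.0855455052159 242.3921259179409 [138.08961875 651.3884087  719.88539903] [[-0.87771426 -0.3345499   0.34306566]
 [-0.47870009  0.57999028 -0.6591339 ]
 [ 0.02153844 -0.74275678 -0.66921481]]
[[-8.91681200e-01 -4.52663139e-01 -8.48866519e-04]
 [-4.52663931e-01  8.91679874e-01  1.53871459e-03]
 [ 6.03978124e-05  1.75629413e-03 -9.99998456e-01]] [ 0.45207978  0.14821834 -0.15588391] 1.001132898483183 0.1
```

View pics/top0.png

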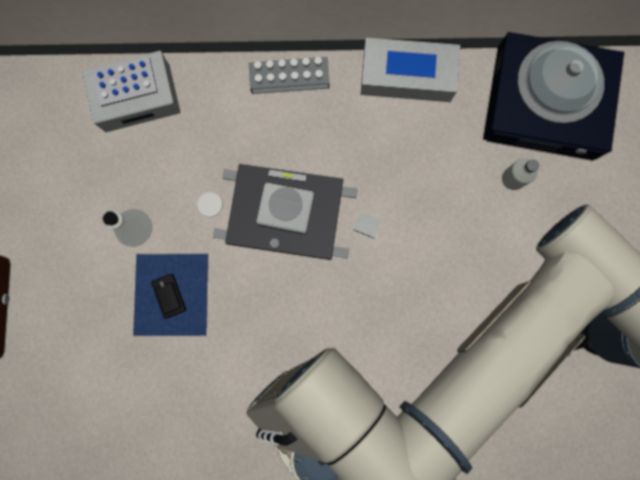

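View pics/side0.png

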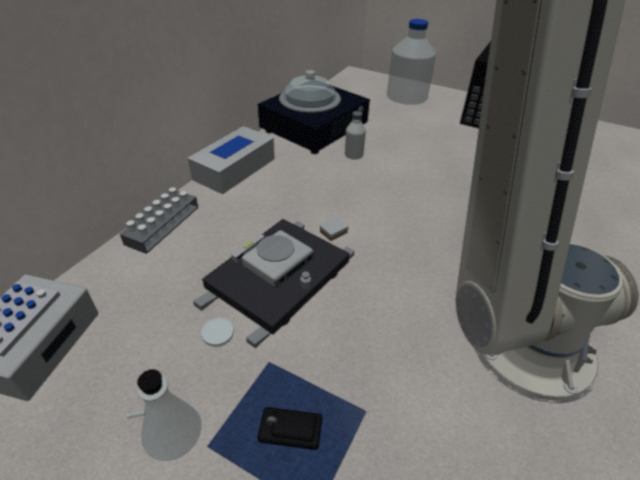

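The top view shows the slab with corners near (238,164), (343,178), (332,259) and (226,243). The shim butts are at about (229,175), (219,234), (349,192) and (341,252). In the side view the left shims are at (206,299) and (260,335).

```bash
cat > h.py <<'E'
import numpy as np, cv2
from plant import ctrl,cams
def cast(c,px,z):
    px=np.atleast_2d(np.asarray(px,float)); f=c["fx"],c["fy"]
    d=np.c_[(px[:,0]-c["cx"])/f[0],(px[:,1]-c["cy"])/f[1],np.ones(len(px))]@np.array(c["rotation"]).T
    o=np.array(c["xyz"]); return o+d*((z-o[2])/d[:,2])[:,None]
def proj(c,P):
    q=(np.atleast_2d(P)-c["xyz"])@np.array(c["rotation"]); return np.c_[q[:,0]/q[:,2]*c["fx"]+c["cx"],q[:,1]/q[:,2]*c["fy"]+c["cy"]]
def slabframe(ctr,yaw):
    return lambda u,v: np.array(ctr)+u*np.array([np.cos(yaw),np.sin(yaw)])+v*np.array([-np.sin(yaw),np.cos(yaw)])
E
python3 - <<'E'
from h import *
for n,(x0,y0,x1,y1),s in(("top",(195,145,395,275),4),("side",(185,210,365,350),4)):
    c=cams.capture(n); g=c["frame"]; m=np.zeros(g.shape[:2],np.uint8)
    m[y0:y1,x0:x1]=(g[y0:y1,x0:x1].max(2)<95)*255
    m=cv2.morphologyEx(m,cv2.MORPH_CLOSE,np.ones((3,3)))
    k=max(cv2.findContours(m,0,2)[0],key=cv2.contourArea); h=cv2.convexHull(k)
    w=cast(c,h[:,0],42)[:,:2].astype(np.float32); r=cv2.minAreaRect(w); print(n,r); print(cv2.boxPoints(r).round(1).tolist())
    print(cv2.approxPolyDP(h,4,True)[:,0].tolist())
    cv2.imwrite(f"pics/{n}1.png",cv2.resize(g[y0:y1,x0:x1,::-1],None,fx=s,fy=s,interpolation=cv2.INTER_CUBIC))
E
```

```text
top ((527.798828125, 87.6397705078125), (259.58673095703125, 198.15713500976562), 81.03213500976562)
[[409.70001220703125, -25.100000381469727], [605.4000244140625, -56.0], [645.9000244140625, 200.39999389648438], [450.20001220703125, 231.3000030517578]]
[[239, 165], [342, 180], [329, 259], [226, 242]]
side ((516.5347290039062, 87.72715759277344), (382.49072265625, 214.62022399902344), 81.39120483398438)
[[381.79998779296875, -85.30000305175781], [594.0, -117.4000015258789], [651.2999877929688, 260.79998779296875], [439.1000061035156, 292.8999938964844]]
[[347, 228], [353, 252], [347, 263], [255, 347], [194, 304], [206, 275], [282, 219]]
```

View pics/top1.png

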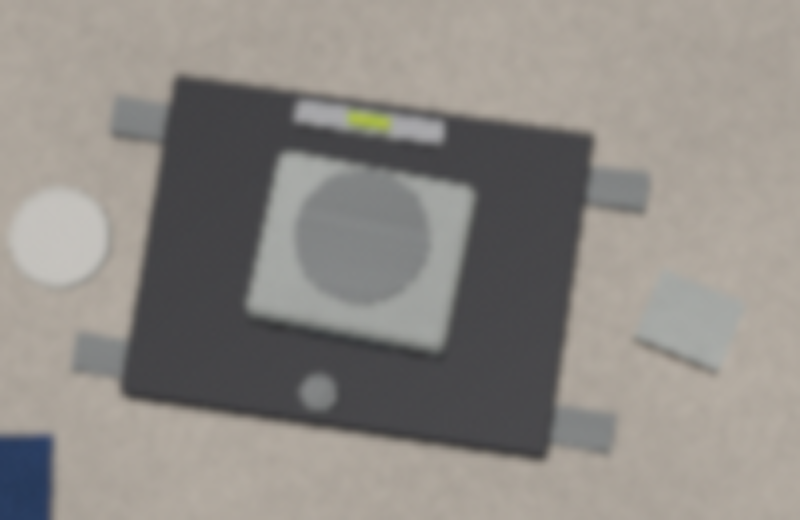

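View pics/side1.png

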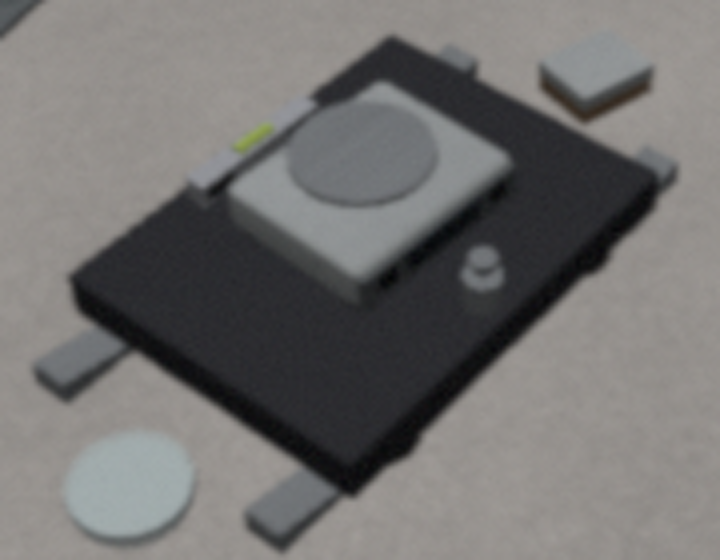

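```bash
cat >> h.py <<'E'
C,YAW=np.array([528.3,87.6]),-0.157
def rel(u,v,z):
    o=ctrl.get_obs(); R=np.array(o["orientation"]); p=slabframe(C,YAW)(u,v)
    e=np.r_[p,z]-o["tcp_pos"]; return (R.T@e).round(1)
def st():
    o=ctrl.get_obs(); R=np.array(o["orientation"]); d=np.array(o["tcp_pos"]); c,s=np.cos(YAW),np.sin(YAW); q=d[:2]-C
    return "t%.2f uv %.1f %.1f z %.2f F %s yawerr(deg) %.2f tilt %s"%(o["time"],c*q[0]+s*q[1],-s*q[0]+c*q[1],d[2],np.round(o["ft_force"],1),np.degrees(np.arctan2(R[1,1],R[0,1])-YAW-np.pi/2),R[:2,2].round(4))
E
python3 - <<'E'
from h import *
def tos(w): q=w[:,:2]-C; c,s=np.cos(YAW),np.sin(YAW); return np.c_[c*q[:,0]+s*q[:,1],-s*q[:,0]+c*q[:,1]].round(1).tolist()
t=cams.capture("top");s=cams.capture("side")
T=lambda a:np.array(a,float)/4+[195-.375,145-.375]; S=lambda a:np.array(a,float)/4+[185-.375,210-.375]
print("top corners",tos(cast(t,T([[177,76],[593,135],[547,458],[124,393]]),42)))
print("side corners fl fr nr nl",tos(cast(s,S([[75,280],[392,37],[660,180],[350,462]]),42)))
print("butts top fl nl fr nr",tos(cast(t,T([[113,116],[74,351],[648,191],[613,431]]),15)))
print("butts side fl nl(top edge ctr) fr nr",tos(cast(s,S([[50,380],[263,528],[460,55],[660,158]]),15)))
print(st()); print(rel(-80,-110,120))
E
```

```text
top corners [[99.0, 128.1], [99.8, -128.3], [-98.2, -129.7], [-97.7, 126.5]]
side corners fl fr nr nl [[89.0, 132.5], [93.1, -122.7], [-105.4, -121.2], [-101.0, 130.7]]
butts top fl nl fr nr [[74.2, 168.5], [-74.5, 166.6], [76.1, -166.8], [-73.8, -166.8]]
butts side fl nl(top edge ctr) fr nr [[68.3, 172.9], [-79.9, 170.7], [71.1, -160.6], [-80.1, -161.3]]
t0.30 uv -185.6 -614.4 z 230.96 F [ 0.4  0.2 -0.2] yawerr(deg) 35.91 tilt [-0.0003  0.0006]
[-381.4  346.5  111.2]
```

```bash
sed -i 's/^C,YAW=.*/C,YAW=slabframe([528.3,87.6],-0.157)(-2,1.5),-0.157/' h.py
python3 -m creep '{"translation":[[0,0,0.015],[0,0,0.015],[0,0,0.015],[0,0,0.015],[0,0,0.015]],"rot":[[0,0,7.2],[0,0,7.2],[0,0,7.2],[0,0,7.2],[0,0,7.1]]}' 0 20
python3 -c "
from h import *
print(st(),rel(-80,-110,120))"
```

```text
time: 0.8
tcp_pos: [249.0, -490.3, 155.6]
orientation: [[-0.987, 0.161, -0.0], [0.161, 0.987, 0.0], [0.0, 0.0, -1.0]]
ft_force: [0.7, 0.3, -1.0]
finger_gap: 0.147
grasp_force: 0.0
t0.80 uv -183.5 -616.0 z 155.64 F [ 0.7  0.3 -1. ] yawerr(deg) -0.28 tilt [-0.      0.0001] [-101.   506.5   35.7]
```

```bash
python3 -m creep '{"translation":[[-0.009,0.046,0],[-0.009,0.046,0],[-0.009,0.046,0],[-0.009,0.046,0],[-0.009,0.046,0]],"rot":[[0,0,0],[0,0,0],[0,0,0],[0,0,0],[0,0,0]]}' >/dev/null
python3 -m creep '{"translation":[[-0.01,0.046,0],[-0.01,0.046,0],[-0.01,0.046,0],[-0.01,0.046,0],[-0.01,0.046,0]],"rot":[[0,0,0],[0,0,0],[0,0,0],[0,0,0],[0,0,0]]}' >/dev/null
python3 -c "
from h import *
print(st(),rel(-80,-110,60))"
```

```text
t1.80 uv -88.6 -154.0 z 156.63 F [ 1.4 -1.1 -0.6] yawerr(deg) 0.03 tilt [0.001  0.0002] [-8.5 44.  96.7]
```

```bash
python3 -m creep '{"translation":[[-0.009,0.044,0],[0,0,0.035],[0,0,0.035],[0,0,0.025],[0,0,0]],"rot":[[0,0,0],[0,0,0],[0,0,0],[0,0,0],[0,0,0]]}' >/dev/null
python3 -m creep '{"translation":[[0,0,0.008],[0,0,0],[0,0,0],[0,0,0]],"rot":[[0,0,0],[0,0,0],[0,0,0],[0,0,0]]}' >/dev/null
python3 -c "
from h import *
print(st(),rel(-80,-110,42))
c=cams.capture('side');cv2.imwrite('pics/s2.png',cv2.resize(c['frame'][200:360,180:380,::-1],None,fx=4,fy=3.75))
c=cams.capture('top');cv2.imwrite('pics/t2.png',cv2.resize(c['frame'][145:275,195:395,::-1],None,fx=4,fy=4))
"
```

```text
t2.70 uv -78.9 -111.8 z 54.27 F [-0.6  0.3  0.1] yawerr(deg) 0.01 tilt [0.002  0.0005] [ 1.1  1.8 12.3]
```

View pics/s2.png

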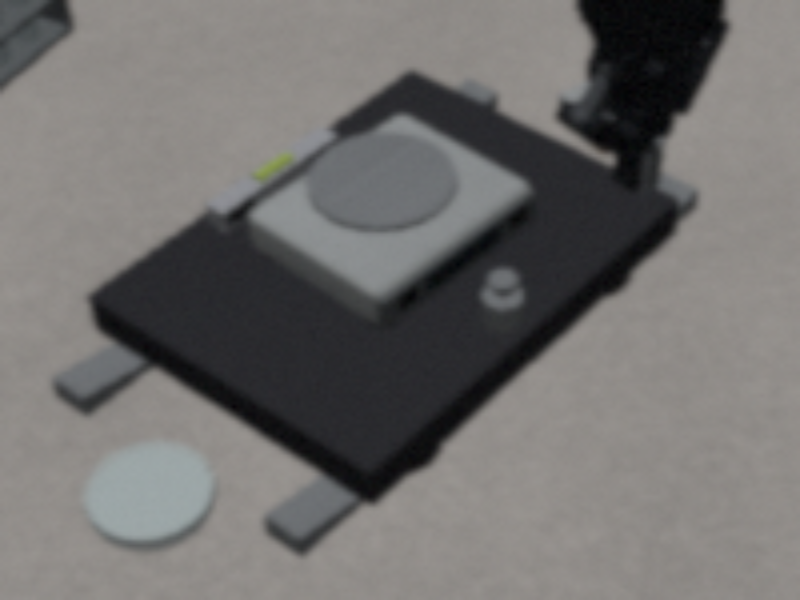

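The fingertip, near (640,190), stands just above the near right corner, whose edge is at about (675,210). I'll press slowly now.

```bash
python3 -m creep '{"translation":[[0,0,0.004],[0,0,0.003],[0,0,0.002],[0,0,0.001],[0,0,0]],"rot":[[0,0,0],[0,0,0],[0,0,0],[0,0,0],[0,0,0]]}' >/dev/null
python3 -c "
from h import *
print(st())"
python3 -m creep '{"translation":[[0,0,0.0005],[0,0,0.0005],[0,0,0],[0,0,0]],"rot":[[0,0,0],[0,0,0],[0,0,0],[0,0,0]]}' >/dev/null
python3 -c "
from h import *
print(st())"
python3 -m creep '{"translation":[[0,0,0.0005],[0,0,0],[0,0,0]],"rot":[[0,0,0],[0,0,0],[0,0,0]]}' >/dev/null
python3 -c "
from h import *
print(st())"
```

```text
t3.30 uv -79.7 -112.1 z 43.05 F [ 0.3 -0.4  0.2] yawerr(deg) 0.01 tilt [-0.0005 -0.0002]
t3.70 uv -79.6 -112.0 z 42.31 F [0.4 0.2 0.5] yawerr(deg) 0.02 tilt [ 0. -0.]
t4.00 uv -79.5 -112.0 z 42.05 F [-2.   0.6  4.1] yawerr(deg) 0.02 tilt [ 0.0003 -0.    ]
```

```bash
python3 -m creep '{"translation":[[0,0,0.0002],[0,0,0],[0,0,0],[0,0,0],[0,0,0]],"rot":[[0,0,0],[0,0,0],[0,0,0],[0,0,0],[0,0,0]]}' >/dev/null
python3 -c "
from h import *
print(st())"
```

```text
t4.50 uv -79.5 -112.0 z 42.00 F [-2.2  0.8  5.8] yawerr(deg) 0.02 tilt [ 0.0004 -0.    ]
```

Near right gave 5.8 N with no sinking, so it's firm. Next is near left.

```bash
python3 -m creep '{"translation":[[0,0,-0.01],[0,0,-0.045],[0,0.04,0],[0,0.045,0],[0,0.045,0]],"rot":[[0,0,0],[0,0,0],[0,0,0],[0,0,0],[0,0,0]]}' >/dev/null
python3 -m creep '{"translation":[[0,0.045,0],[0,0.047,0],[0,0,0.03],[0,0,0.015],[0,0,0.003]],"rot":[[0,0,0],[0,0,0],[0,0,0],[0,0,0],[0,0,0]]}' >/dev/null
python3 -m creep '{"translation":[[0,0,0.003],[0,0,0.002],[0,0,0],[0,0,0]],"rot":[[0,0,0],[0,0,0],[0,0,0],[0,0,0]]}' >/dev/null
python3 -c "
from h import *
print(st())"
python3 -m creep '{"translation":[[0,0,0.0005],[0,0,0.0005],[0,0,0],[0,0,0]],"rot":[[0,0,0],[0,0,0],[0,0,0],[0,0,0]]}' >/dev/null
python3 -c "
from h import *
print(st())"
```

```text
t5.90 uv -79.2 110.1 z 44.32 F [-0.2 -0.1  0.4] yawerr(deg) -0.01 tilt [0.0011 0.0008]
t6.30 uv -79.6 110.0 z 42.61 F [ 0.6 -0.2 -0.8] yawerr(deg) 0.01 tilt [ 0. -0.]
```

```bash
python3 -m creep '{"translation":[[0,0,0.0005],[0,0,0],[0,0,0]],"rot":[[0,0,0],[0,0,0],[0,0,0]]}' >/dev/null
python3 -c "
from h import *
print(st())"
python3 -m creep '{"translation":[[0,0,0.0003],[0,0,0],[0,0,0]],"rot":[[0,0,0],[0,0,0],[0,0,0]]}' >/dev/null
python3 -c "
from h import *
print(st())"
python3 -m creep '{"translation":[[0,0,0.0002],[0,0,0],[0,0,0]],"rot":[[0,0,0],[0,0,0],[0,0,0]]}' >/dev/null
python3 -c "
from h import *
print(st())"
```

```text
t6.60 uv -79.6 109.9 z 42.06 F [-0.5  0.1 -0.4] yawerr(deg) 0.01 tilt [-0.0001 -0.    ]
t6.90 uv -79.6 110.0 z 41.87 F [ 0.1 -0.   0.8] yawerr(deg) 0.02 tilt [0.0001 0.0001]
t7.20 uv -79.6 110.0 z 41.83 F [-2.5 -0.8  3.2] yawerr(deg) 0.02 tilt [0.0003 0.0001]
```

```bash
python3 -m creep '{"translation":[[0,0,0.0002],[0,0,0],[0,0,0],[0,0,0],[0,0,0]],"rot":[[0,0,0],[0,0,0],[0,0,0],[0,0,0],[0,0,0]]}' >/dev/null
python3 -c "
from h import *
print(st())"
```

```text
t7.70 uv -79.6 110.0 z 41.78 F [-2.3 -0.1  6.1] yawerr(deg) 0.02 tilt [0.0003 0.0001]
```

Near left is firm too, at 6.1 N. Next is far left.

```bash
python3 -m creep '{"translation":[[0,0,-0.015],[-0.04,0,0],[-0.04,0,0],[-0.04,0,0],[-0.04,0,0]],"rot":[[0,0,0],[0,0,0],[0,0,0],[0,0,0],[0,0,0]]}' >/dev/null
python3 -m creep '{"translation":[[0,0,0.008],[0,0,0.003],[0,0,0.001],[0,0,0],[0,0,0]],"rot":[[0,0,0],[0,0,0],[0,0,0],[0,0,0],[0,0,0]]}' >/dev/null
python3 -c "
from h import *
print(st())"
python3 -m creep '{"translation":[[0,0,0.0005],[0,0,0.0005],[0,0,0],[0,0,0]],"rot":[[0,0,0],[0,0,0],[0,0,0],[0,0,0]]}' >/dev/null
python3 -c "
from h import *
print(st())"
```

```text
t8.70 uv 79.8 110.4 z 45.04 F [-0.7  0.6  0.8] yawerr(deg) 0.07 tilt [0.0006 0.0002]
t9.10 uv 80.3 110.0 z 43.47 F [ 0.9 -0.  -0.4] yawerr(deg) 0.01 tilt [0.0001 0.0001]
```

```bash
python3 -m creep '{"translation":[[0,0,0.0005],[0,0,0.0005],[0,0,0],[0,0,0]],"rot":[[0,0,0],[0,0,0],[0,0,0],[0,0,0]]}' >/dev/null
python3 -c "
from h import *
print(st())"
python3 -m creep '{"translation":[[0,0,0.0004],[0,0,0],[0,0,0]],"rot":[[0,0,0],[0,0,0],[0,0,0]]}' >/dev/null
python3 -c "
from h import *
print(st())"
python3 -m creep '{"translation":[[0,0,0.0003],[0,0,0],[0,0,0]],"rot":[[0,0,0],[0,0,0],[0,0,0]]}' >/dev/null
python3 -c "
from h import *
print(st())"
```

```text
t9.50 uv 80.4 110.0 z 42.34 F [ 0.2 -1.5  0.7] yawerr(deg) 0.01 tilt [-0. -0.]
t9.80 uv 80.4 110.0 z 41.98 F [-0.   0.4  0.9] yawerr(deg) 0.01 tilt [0. 0.]
t10.10 uv 80.4 110.0 z 41.75 F [-0.6 -0.3  0.8] yawerr(deg) 0.01 tilt [0.0002 0.0001]
```

```bash
python3 -m creep '{"translation":[[0,0,0.0003],[0,0,0],[0,0,0]],"rot":[[0,0,0],[0,0,0],[0,0,0]]}' >/dev/null
python3 -c "
from h import *
print(st())"
python3 -m creep '{"translation":[[0,0,0.0003],[0,0,0],[0,0,0]],"rot":[[0,0,0],[0,0,0],[0,0,0]]}' >/dev/null
python3 -c "
from h import *
print(st())"
```

```text
t10.40 uv 80.4 110.0 z 41.62 F [-0.7  1.2  2. ] yawerr(deg) 0.02 tilt [0.0003 0.0001]
t10.70 uv 80.5 110.1 z 41.21 F [-0.3  0.9  2.2] yawerr(deg) 0.01 tilt [0.0003 0.0001]
```

It's giving: z drops while the force stays near 2 N. I'll carry on slowly to confirm.

```bash
python3 -m creep '{"translation":[[0,0,0.0003],[0,0,0.0003],[0,0,0.0003],[0,0,0],[0,0,0]],"rot":[[0,0,0],[0,0,0],[0,0,0],[0,0,0],[0,0,0]]}' >/dev/null
python3 -c "
from h import *
print(st())"
python3 -m creep '{"translation":[[0,0,0.0003],[0,0,0.0003],[0,0,0.0002],[0,0,0],[0,0,0]],"rot":[[0,0,0],[0,0,0],[0,0,0],[0,0,0],[0,0,0]]}' >/dev/null
python3 -c "
from h import *
print(st())"
```

```text
t11.20 uv 80.6 110.2 z 40.38 F [0.2 1.9 2.6] yawerr(deg) 0.02 tilt [0.0006 0.0003]
t11.70 uv 80.7 110.3 z 39.63 F [1.4 1.5 3.2] yawerr(deg) 0.02 tilt [0.0009 0.0004]
```

```bash
python3 -m creep '{"translation":[[0,0,0.0003],[0,0,0.0003],[0,0,0.0002],[0,0,0],[0,0,0]],"rot":[[0,0,0],[0,0,0],[0,0,0],[0,0,0],[0,0,0]]}' >/dev/null
python3 -c "
from h import *
print(st())"
```

```text
t12.20 uv 80.6 110.2 z 38.78 F [2.6 1.3 4.1] yawerr(deg) 0.02 tilt [0.0006 0.0002]
```

Far left sank 3 mm at 4.1 N, so that's the bad corner. I'll release it gently and move out beyond its shim.

```bash
python3 -m creep '{"translation":[[0,0,-0.001],[0,0,-0.001],[0,0,-0.001],[0,0,-0.001],[0,0,-0.003]],"rot":[[0,0,0],[0,0,0],[0,0,0],[0,0,0],[0,0,0]]}' >/dev/null
python3 -m creep '{"translation":[[0,0,-0.012],[0.003,0.045,0],[0.002,0.045,0],[0,0,0],[0,0,0]],"rot":[[0,0,0],[0,0,0],[0,0,0],[0,0,0],[0,0,0]]}' >/dev/null
python3 - <<'E'
from h import *
print(st())
for n,(x0,y0,x1,y1) in(("side",(165,230,315,342)),("top",(195,145,295,220))):
    c=cams.capture(n); s=800/(x1-x0); cv2.imwrite(f"pics/{n}3.png",cv2.resize(c["frame"][y0:y1,x0:x1,::-1],None,fx=s,fy=s,interpolation=cv2.INTER_CUBIC))
    F=slabframe(C,YAW)
    k=[np.r_[F(75,168),15],np.r_[F(75+12,168),15],np.r_[F(75-12,168),15],ctrl.get_obs()["tcp_pos"]]
    print(n,((proj(c,k)-[x0,y0]+.5)*s-.5).round().tolist())
    m=cv2.inRange(c["frame"],(150,150,150),(255,255,255))
E
```

```text
t13.20 uv 74.7 200.8 z 57.55 F [-0.7  0.4  0.1] yawerr(deg) 0.11 tilt [-0.0008 -0.0005]
side [[172.0, 389.0], [151.0, 374.0], [193.0, 404.0], [86.0, 365.0]]
top [[223.0, 236.0], [229.0, 199.0], [216.0, 273.0], [95.0, 188.0]]
```

View pics/side3.png

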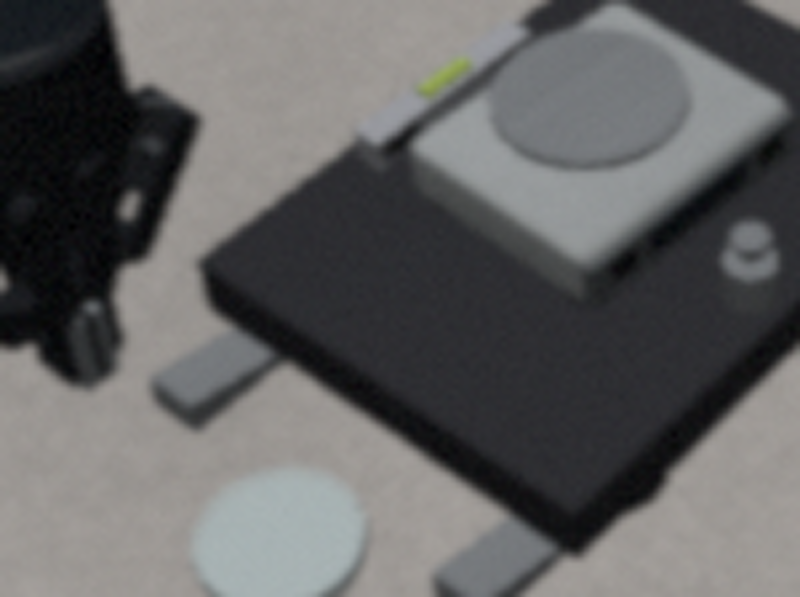

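View pics/top3.png

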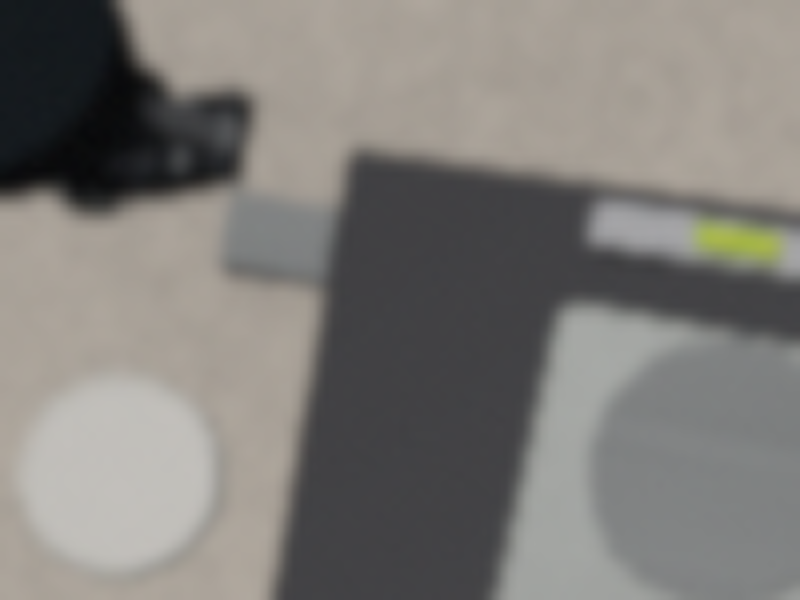

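Both views show the butt where predicted: side about (174,398), top (227,235). The fingertip is in line with it and the dish is well clear. I'll go down and approach.

```bash
python3 -m creep '{"translation":[[0,0,0.025],[0,0,0.018],[0,0,0.007],[0,0,0],[0,0,0]],"rot":[[0,0,0],[0,0,0],[0,0,0],[0,0,0],[0,0,0]]}' >/dev/null
python3 -c "
from h import *
print(st())"
python3 -m creep '{"translation":[[0,-0.004,0],[0,-0.004,0],[0,-0.002,0],[0,0,0],[0,0,0]],"rot":[[0,0,0],[0,0,0],[0,0,0],[0,0,0],[0,0,0]]}' >/dev/null
python3 -c "
from h import *
print(st())"
```

```text
t13.80 uv 76.1 199.8 z 8.74 F [-0.3  0.4 -0. ] yawerr(deg) -0.01 tilt [0.0014 0.0003]
t14.30 uv 75.4 189.9 z 7.74 F [ 0.4 -0.5  0.3] yawerr(deg) 0.00 tilt [0.0002 0.0001]
```

```bash
for i in 1; do python3 -m creep '{"translation":[[0,-0.0015,0],[0,-0.0015,0],[0,-0.001,0],[0,-0.001,0],[0,0,0]],"rot":[[0,0,0],[0,0,0],[0,0,0],[0,0,0],[0,0,0]]}' >/dev/null; done
python3 -c "
from h import *
print(st())"
python3 -m creep '{"translation":[[0,-0.001,0],[0,-0.001,0],[0,-0.001,0],[0,-0.001,0],[0,0,0]],"rot":[[0,0,0],[0,0,0],[0,0,0],[0,0,0],[0,0,0]]}' >/dev/null
python3 -c "
from h import *
print(st())"
```

```text
t14.80 uv 75.3 184.8 z 7.57 F [ 0.2 -0.2 -0.9] yawerr(deg) 0.01 tilt [-0.0001 -0.0001]
t15.30 uv 75.4 180.9 z 7.64 F [0.7 0.7 0.3] yawerr(deg) 0.01 tilt [0.0001 0.0001]
```

```bash
python3 -m creep '{"translation":[[0,-0.001,0],[0,-0.001,0],[0,-0.001,0],[0,-0.001,0],[0,0,0]],"rot":[[0,0,0],[0,0,0],[0,0,0],[0,0,0],[0,0,0]]}' >/dev/null
python3 -c "
from h import *
print(st())"
python3 -m creep '{"translation":[[0,-0.001,0],[0,-0.001,0],[0,-0.001,0],[0,-0.001,0],[0,0,0]],"rot":[[0,0,0],[0,0,0],[0,0,0],[0,0,0],[0,0,0]]}' >/dev/null
python3 -c "
from h import *
print(st())"
```

```text
t15.80 uv 75.4 176.8 z 7.61 F [ 0.2 -0.5  0.2] yawerr(deg) 0.01 tilt [-0. -0.]
t16.30 uv 75.3 172.8 z 7.59 F [-0.3  0.6 -0.1] yawerr(deg) 0.01 tilt [-0.0001 -0.0001]
```

```bash
python3 -m creep '{"translation":[[0,-0.001,0],[0,-0.001,0],[0,-0.001,0],[0,-0.001,0],[0,0,0]],"rot":[[0,0,0],[0,0,0],[0,0,0],[0,0,0],[0,0,0]]}' >/dev/null
python3 -c "
from h import *
print(st())
c=cams.capture('side'); x0,y0,x1,y1=165,230,315,342; s=800/150; cv2.imwrite('pics/side4.png',cv2.resize(c['frame'][y0:y1,x0:x1,::-1],None,fx=s,fy=s,interpolation=cv2.INTER_CUBIC))"
```

```text
t16.80 uv 75.3 168.8 z 7.57 F [0.4 0.3 0.3] yawerr(deg) 0.01 tilt [-0.0001 -0.0001]
```

View pics/side4.png

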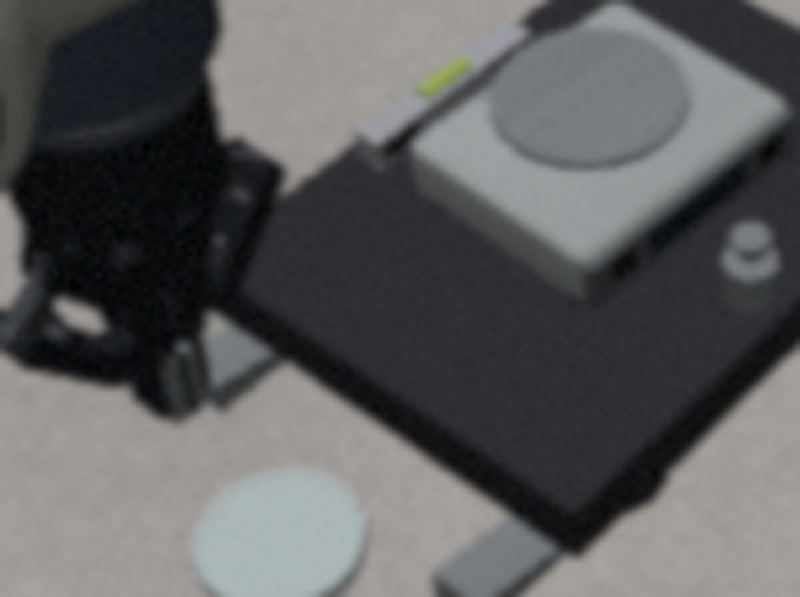

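The fingertip pad at (180,385) is against the butt. The shim's lower corner has gone from (197,427) to (222,405), so it has slid in about 12 mm and stayed straight. I'll continue in small steps.

```bash
python3 -m creep '{"translation":[[0,-0.001,0],[0,-0.001,0],[0,0,0],[0,0,0]],"rot":[[0,0,0],[0,0,0],[0,0,0],[0,0,0]]}' >/dev/null
python3 -c "
from h import *
print(st())"
python3 -m creep '{"translation":[[0,-0.001,0],[0,0,0],[0,0,0]],"rot":[[0,0,0],[0,0,0],[0,0,0]]}' >/dev/null
python3 -c "
from h import *
print(st())"
python3 -m creep '{"translation":[[0,-0.001,0],[0,0,0],[0,0,0]],"rot":[[0,0,0],[0,0,0],[0,0,0]]}' >/dev/null
python3 -c "
from h import *
print(st())"
```

```text
t17.25 uv 75.3 166.9 z 7.57 F [-0.3  0.2  0.2] yawerr(deg) 0.01 tilt [-0.0001 -0.0001]
t17.55 uv 75.3 166.0 z 7.58 F [-0.   0.6  0.3] yawerr(deg) 0.01 tilt [-0. -0.]
t17.85 uv 75.3 164.9 z 7.56 F [0.4 0.3 0.2] yawerr(deg) 0.01 tilt [-0.0001 -0.0001]
```

```bash
python3 -m creep '{"translation":[[0,-0.001,0],[0,0,0],[0,0,0]],"rot":[[0,0,0],[0,0,0],[0,0,0]]}' >/dev/null
python3 -c "
from h import *
print(st())"
python3 -m creep '{"translation":[[0,-0.0007,0],[0,0,0],[0,0,0]],"rot":[[0,0,0],[0,0,0],[0,0,0]]}' >/dev/null
python3 -c "
from h import *
print(st())"
```

```text
t18.15 uv 75.4 164.1 z 7.62 F [-0.4  0.7  0.2] yawerr(deg) 0.01 tilt [0.0001 0.0001]
t18.45 uv 75.4 163.6 z 7.59 F [0.6 2.7 0.3] yawerr(deg) 0.02 tilt [0.0002 0.0004]
```

```bash
python3 -m creep '{"translation":[[0,-0.0005,0],[0,0,0],[0,0,0]],"rot":[[0,0,0],[0,0,0],[0,0,0]]}' >/dev/null
python3 -c "
from h import *
print(st())"
```

```text
t18.75 uv 75.4 163.2 z 7.63 F [ 1.2  3.2 -1.7] yawerr(deg) 0.02 tilt [0.0004 0.0005]
```

```bash
python3 -m creep '{"translation":[[0,-0.0005,0],[0,0,0],[0,0,0]],"rot":[[0,0,0],[0,0,0],[0,0,0]]}' >/dev/null
python3 -c "
from h import *
print(st())"
```

```text
t19.05 uv 75.4 162.7 z 7.61 F [ 0.2  4.8 -1. ] yawerr(deg) 0.02 tilt [0.0003 0.0006]
```

The push force is rising steadily, now 4.8 N, so the shim is snug. I'll back off and press the corner again.

```bash
python3 -m creep '{"translation":[[0,0.002,0],[0,0.008,0],[0,0.01,0],[0,0,-0.025],[0,0,-0.03]],"rot":[[0,0,0],[0,0,0],[0,0,0],[0,0,0],[0,0,0]]}' >/dev/null
python3 -m creep '{"translation":[[-0.005,-0.033,0],[0,-0.04,0],[0,0,0.012],[0,0,0.003],[0,0,0]],"rot":[[0,0,0],[0,0,0],[0,0,0],[0,0,0],[0,0,0]]}' >/dev/null
python3 -m creep '{"translation":[[0,0,0.002],[0,0,0.001],[0,0,0],[0,0,0]],"rot":[[0,0,0],[0,0,0],[0,0,0],[0,0,0]]}' >/dev/null
python3 -c "
from h import *
print(st())"
```

```text
t20.45 uv 80.4 109.7 z 44.67 F [ 0.4 -0.1 -0.9] yawerr(deg) 0.04 tilt [ 0.0001 -0.    ]
```

```bash
python3 -m creep '{"translation":[[0,0,0.0005],[0,0,0.0005],[0,0,0.0005],[0,0,0],[0,0,0]],"rot":[[0,0,0],[0,0,0],[0,0,0],[0,0,0],[0,0,0]]}' >/dev/null
python3 -c "
from h import *
print(st())"
python3 -m creep '{"translation":[[0,0,0.0004],[0,0,0],[0,0,0]],"rot":[[0,0,0],[0,0,0],[0,0,0]]}' >/dev/null
python3 -c "
from h import *
print(st())"
python3 -m creep '{"translation":[[0,0,0.0003],[0,0,0],[0,0,0]],"rot":[[0,0,0],[0,0,0],[0,0,0]]}' >/dev/null
python3 -c "
from h import *
print(st())"
```

```text
t20.95 uv 80.4 109.3 z 43.09 F [-0.9  0.1 -0.5] yawerr(deg) 0.01 tilt [-0. -0.]
t21.25 uv 80.3 109.3 z 42.66 F [-0.2  0.5 -0.8] yawerr(deg) 0.01 tilt [-0.0001 -0.    ]
t21.55 uv 80.3 109.3 z 42.37 F [ 0.5 -1.  -0.2] yawerr(deg) 0.01 tilt [-0. -0.]
```

```bash
python3 -m creep '{"translation":[[0,0,0.0003],[0,0,0],[0,0,0]],"rot":[[0,0,0],[0,0,0],[0,0,0]]}' >/dev/null
python3 -c "
from h import *
print(st())"
python3 -m creep '{"translation":[[0,0,0.0003],[0,0,0],[0,0,0]],"rot":[[0,0,0],[0,0,0],[0,0,0]]}' >/dev/null
python3 -c "
from h import *
print(st())"
```

```text
t21.85 uv 80.3 109.3 z 42.06 F [ 0.3  0.  -0.2] yawerr(deg) 0.01 tilt [-0. -0.]
t22.15 uv 80.4 109.3 z 41.87 F [0.2 0.  0.5] yawerr(deg) 0.01 tilt [0.0001 0.    ]
```

```bash
python3 -m creep '{"translation":[[0,0,0.0002],[0,0,0],[0,0,0]],"rot":[[0,0,0],[0,0,0],[0,0,0]]}' >/dev/null
python3 -c "
from h import *
print(st())"
python3 -m creep '{"translation":[[0,0,0.0002],[0,0,0],[0,0,0]],"rot":[[0,0,0],[0,0,0],[0,0,0]]}' >/dev/null
python3 -c "
from h import *
print(st())"
```

```text
t22.45 uv 80.4 109.3 z 41.82 F [-0.6  0.3  2.1] yawerr(deg) 0.02 tilt [0.0003 0.0001]
t22.75 uv 80.4 109.4 z 41.79 F [-2.5  0.5  5.1] yawerr(deg) 0.02 tilt [0.0004 0.0001]
```

It stands firm now: 5.1 N, no sinking. I'll hold briefly, retreat and check the scene.

```bash
python3 -m creep '{"translation":[[0,0,0],[0,0,0],[0,0,0]],"rot":[[0,0,0],[0,0,0],[0,0,0]]}' >/dev/null
python3 -c "
from h import *
print(st())"
python3 -m creep '{"translation":[[0,0,-0.002],[0,0,-0.01],[0,0,-0.03],[0,0,-0.04],[0,0,-0.04]],"rot":[[0,0,0],[0,0,0],[0,0,0],[0,0,0],[0,0,0]]}' >/dev/null
python3 -m creep '{"translation":[[0,0.04,-0.03],[0,0.04,-0.03],[0,0.03,0],[0,0,0],[0,0,0]],"rot":[[0,0,0],[0,0,0],[0,0,0],[0,0,0],[0,0,0]]}' >/dev/null
python3 -c "
from h import *
print(st())
a=cams.capture('side')['frame'][200:360,180:380,::-1];b=cams.capture('top')['frame'][145:275,180:380,::-1]
cv2.imwrite('pics/end.png',cv2.resize(np.vstack([a,b]),None,fx=2.05,fy=2.05,interpolation=cv2.INTER_CUBIC))"
```

```text
t23.05 uv 80.4 109.3 z 41.78 F [-1.6  0.6  5.4] yawerr(deg) 0.02 tilt [0.0003 0.0001]
t24.05 uv 80.0 219.9 z 222.85 F [ 0.2 -0.1  0.1] yawerr(deg) 0.07 tilt [-0.0008 -0.0005]
```

View pics/end.png

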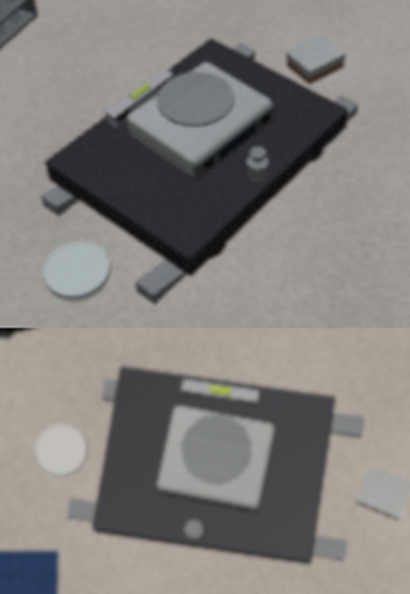

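The far left shim is in, at side (58,200) and top (110,390). The other three shims and the loose items look unmoved, and the arm is clear.

```bash
python3 -c "
from plant import ctrl
print(ctrl.hand_in())"
```

```text
the job is handed in; nothing more can be done
None
```

The far left corner was the one that gave: it sank 3 mm at about 4 N, while near right and near left held (far right was not pressed). I pushed its shim in until snug, the corner then stood firm at 5.4 N, and I handed the job in at about 24 s.

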